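Lock a battery hatch with a screwdriver

TASK

Lock the battery hatch of the small grey instrument: take the screwdriver with the wide flat blade and the flat-sided bar handle out of its holder, push the blade down into the slot of the hatch fastener so that it sinks in on its spring, and keep it pushed in while you turn it clockwise to its stop, a bit less than a quarter turn. Then stand the screwdriver upright in the holder it came from, right down on its guard disc. Leave the round-handled screwdriver standing where it is.

Things in the scene. Friction and masses are not known exactly. Their poses are not given: they have to be found in the camera images.
- flat_driver_grip (a point): centre of the upright black bar handle of the screwdriver to use: 36 (x) x 24 (y) mm in section, 68 mm tall, 0.12 kg; grasp across the 24 mm from above. x lies along the blade's width, z up. Starts upright, bit down, in its holder. Its guard disc (48 mm across, 6 mm thick) has its underside 41 mm below this point; below it a 14 mm ferrule, then a 10 mm shaft.
- flat_driver_tip (a point): centre of the lower edge of that screwdriver's flat blade, 111 mm straight below the handle's centre; axes as the handle's. The blade is 16 mm wide (x) and 3 mm thick (y) over its lowest 14 mm.
- point_driver_grip (a point): centre of the handle of the other screwdriver, to be left alone: round black handle, 26 mm across, slim pointed bit, same height and guard disc, standing in an identical holder. The two holders stand at either of two places.
- flat_holder_hole (a point): centre of the 28 mm round hole in the level top plate of the flat screwdriver's holder, at the plate's upper face, 87 mm above the bench top (it stands on a 2 mm mat). The holder is fixed: 56 x 56 mm base and top plate on four corner posts with 3 mm nuts on top. With the driver home its guard disc rests on the plate, the handle's centre 41 mm above this point.
- fastener_slot (a point): centre of the slot's floor, on the fastener's turning axis, 55 mm above the bench top while not pushed; sinks and turns with it. x along the slot, z up. The steel head, 29 mm across, has one straight dark-floored slot across it, 6 mm deep, sides sloping from 13 mm apart at the top to 5 mm at the floor. A fixed dark boss round it: 42 mm across, inside 32 mm, rim 4 mm above the slot's floor.
- instrument: fixed grey box, 110 (x) x 100 (y) x 42 mm, with an aluminium hatch on top; origin at the centre of its underside, z up. The fastener is in the middle of the hatch. Two small dark ribs on the hatch beside the boss show where the slot points when locked.
- fastener_push (a joint): how far the fastener is pushed in, m: 0 free (up), 0.005 at the bottom. Spring: about 3 N to start it, 11 N at the bottom.
- fastener_turn (a joint): turn of the fastener clockwise seen from above, rad: starts between 0 and 0.2, hard stop (locked) at 1.2. It stays where it is left; about 0.04 N m to turn.
There are look-alikes about, which are no part of the job. Leave any turquoise look-alike of the part that bears flat_driver_grip alone.

How it is judged:
By the outcome, as a careful person would: the job done as asked, in the order asked, and still so for the second after the job is handed in, with the robot touching nothing.
It also fails if it takes over 51 s, if anything falls off the work surface, if the arm or the gripper's body presses on something with over 40 N, if the wrist force passes 120 N, or if a joint passes its speed limit or range.

ROBOT

A 7-joint arm with a two-finger parallel gripper is mounted at the origin on a cart in front of the work surface, level with it; the furniture and walls round the work are solid. World frame = base frame: x ahead of the robot, y to its left, z up, the work surface at z = 0. Lengths are in m, angles in rad, forces in N, time in s.
With the tool pointing down it reaches from about 0.425 to 0.875 m from the base axis. Payload 4.7 kg.
Tool frame: the origin (TCP) lies between the finger pads; the fingertips stand 14 mm ahead of it and the grasp point (between the pads) lies 5 mm behind it; z points along the fingers, y is the line along which they close (so a half turn about z gives the same grasp; the last joint's range is limited). The gripper opens to 87 mm and grips with 3 to 60 N. Pads are 19 mm wide; open, the fingers measure 117 mm over their backs; the gripper's body (75 mm by 190 mm) begins 51 mm behind the grasp point.
Start: joints at [1.19, 0.321, -0.07, 1.45, 0.023, 1.371, -0.057], TCP at [0.25, -0.6, 0.202] pointing down, gripper open.
Joint ranges: [-2.86, 2.86], [-0.3, 2.09], [-1.38, 1.24], [0.06, 2.45], [-1.56, 4.7], [0.09, 2.05], [-2.69, 2.69]. Speed limits (rad/s): [2.57, 2.57, 3.14, 3.14, 3.14, 3.14, 3.14].

INTERFACE

Orientations are given as a rotation vector (axis times angle).
In Python, from bench import ctrl gives the robot as it stands.
- The arm moves only by the tool step_arm, never from a script. Its argument "commands" is a list of rows, each an object with "travel": the shift along the tool's x, y, z in m, a list of three; "turn": the turn, a rotation vector about the tool's x, y, z in degrees, a list of three. A call has 1 to 5 rows; each row is the pose to reach, as a shift and turn from the pose commanded when the call began, along the tool's axes at that moment; what a row does not reach only later rows make up. A row lasts 1/10 s, in which the tool goes at most 50 mm and 8.59 degrees, less where a joint would pass 70% of its speed; a pose out of reach is approached as far as the arm can. A call with a gripper value outside its range is refused whole. "gripper" is the opening, from 0 (shut) to 1 (fully open), set as the call begins (left out, the last holds). The fingers move at their own pace and stop on an object; "force" is the grip in N (left out, the last holds). Time passes only in rows, so rows that repeat a pose let the fingers close. It gives the time, the measured TCP pose, the force, the opening and the grip force at its end, in the units of the state.
- ctrl.get_state(): the state, without advancing time (a new reading comes with each control period).
- ctrl.get_image(name): name is "scene" or "top"; returns the picture (384x512x3 uint8, red, green, blue); there is no depth.
- ctrl.camera_model(name): a dict with "fx", "fy", "cx", "cy" (pixels), "R" (3x3) and "t" (3): a world point X has camera coordinates R X + t. Camera axes: x right, y down, z forward; pixel columns grow to the right and rows downward; lengths in m; the calibration is good to about 2 mm. A picture is of the moment at which its call begins. camera_model takes no time and is no camera call.
- ctrl.close_job(): hands the job in; it is judged then, once.
The state is a dict: "time": time; "joint_positions": joint angles; "qd": joint speeds; "joint_torque": joint torques, N m; "position": TCP position; "tool_rot": TCP orientation; "ft_force": force on the tool from outside, world axes, zero at the start; "torque": the same for the moment, N m; "grip_width": opening from 0.0 (shut) to 1.0 (fully open); "grip_force": force on a finger pad.
Only numpy, scipy, OpenCV 4.12 (cv2) and the standard library are available. Lean on these libraries where they do the work, as an engineer would, in place of code of your own. Each camera call takes 0.05 s, during which the arm holds its last target. There are 200 camera calls.

## Working session

There is one attempt and no reset: what is moved stays moved. The work goes in short steps, Python scripts to look and compute and a tool call to move; the robot and the scene stay as the last step left them, time stands still between calls to the robot, and variables do not carry over. Pictures are saved under pics/ and viewed, at most 13 in all, crops included, and the job is handed in when it is done.

Besides the shell and the picture viewer there is one more tool, called by a JSON object that holds its "api" and its "payload". step_arm: Moves the arm, as the interface text tells. Its arguments: {"type":"object","properties":{"commands":{"type":"array"},"gripper":{"type":"number"},"force":{"type":"number"}},"required":["commands"]}

```bash
mkdir -p pics; python3 - <<'E'
from bench import ctrl
import cv2,numpy as np
s=ctrl.get_state();print(s)
for n in("scene","top"):
    im=ctrl.get_image(n);cv2.imwrite(f"pics/{n}0.png",im[:,:,::-1]);print(n,ctrl.camera_model(n))
E
```

```text
{'time': 0.0, 'joint_positions': array([ 1.19010806,  0.32182621, -0.07008636,  1.45165641,  0.02260578,
        1.37080349, -0.05689764]), 'qd': array([ 1.16116482e-04, -7.14994617e-05,  5.50564065e-04, -1.32309255e-03,
       -1.50725710e-05,  2.13114524e-05, -1.54789473e-03]), 'joint_torque': array([-1.29582400e-03, -4.91276908e+01, -4.04449292e-01, -3.12530065e+01,
       -6.39346079e-02,  4.36358177e-02,  1.51313980e-04]), 'position': array([ 0.24972354, -0.59947955,  0.20136881]), 'tool_rot': array([-3.07876442e+00, -6.15804709e-01,  7.44674457e-04]), 'ft_force': array([ 0.39837521, -0.97140005, -1.02965475]), 'torque': array([-0.01254633, -0.0479549 , -0.00725459]), 'grip_force': 0.0, 'grip_width': 1.0000274641251046}
scene {'fx': 378.8112544584348, 'fy': 378.8112544584348, 'cx': 259.0002908161131, 'cy': 190.2527878053943, 'R': array([[-0.78312447, -0.62173757,  0.0125882 ],
       [-0.47819229,  0.58913081, -0.65135015],
       [ 0.39755277, -0.51610782, -0.75867287]]), 't': array([0.15721518, 0.48013161, 0.56032063])}
top {'fx': 385.44782702220255, 'fy': 385.44782702220255, 'cx': 252.64706698402065, 'cy': 189.75245490174703, 'R': array([[-0.00752619, -0.99925846, -0.0377608 ],
       [-0.99864547,  0.00945503, -0.05116479],
       [ 0.05148388,  0.03732458, -0.9979761 ]]), 't': array([-0.32509783,  0.47159234,  0.94052182])}
```

View pics/scene0.png

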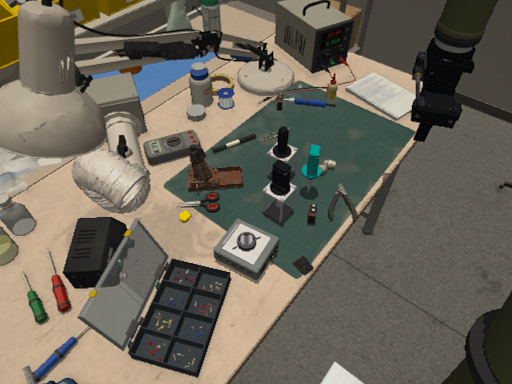

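View pics/top0.png

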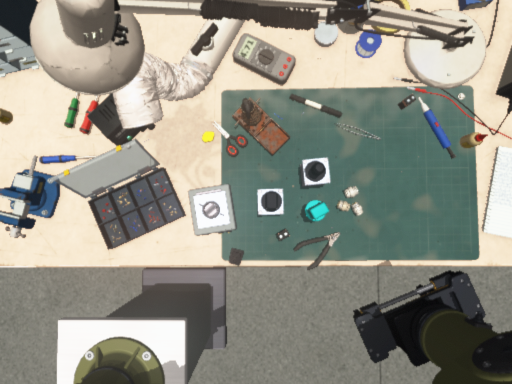

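The scene view shows the instrument at about (247,245), the holders at (280,185) and (284,145), and the turquoise look-alike at (314,165). In the top view they are at (211,210), (270,202), (316,172) and (316,211). I need enlarged crops to tell the two drivers apart.

```bash
python3 - <<'E'
import cv2,numpy as np
t=cv2.imread("pics/top0.png");s=cv2.imread("pics/scene0.png")
a=cv2.resize(t[145:245,180:340],(800,500),interpolation=cv2.INTER_CUBIC)
b=cv2.resize(s[115:285,205:345],(494,600),interpolation=cv2.INTER_CUBIC)
cv2.imwrite("pics/a.png",a);cv2.imwrite("pics/b.png",b)
E
```

```text
(no output)
```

View pics/a.png

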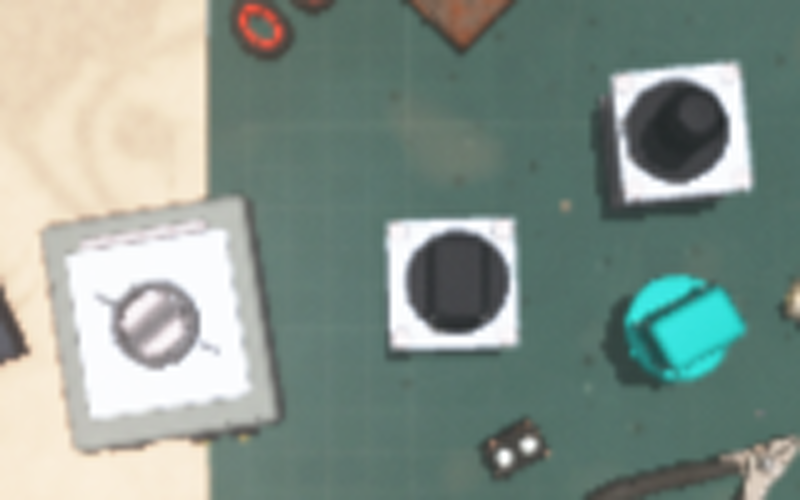

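View pics/b.png

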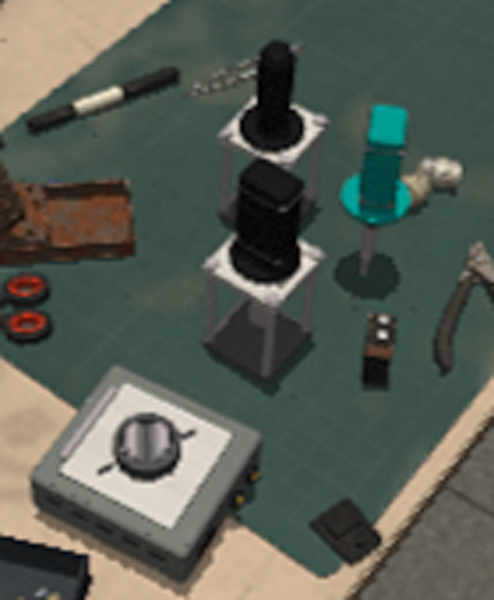

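The crops settle it. The bar-handled driver is in the holder at top (270,202) / scene (280,185), and the round-handled one is in the far holder. The slot runs lower-left to upper-right, and the ribs run upper-left to lower-right at about -26°.

```bash
cat > h.py <<'E'
import cv2,numpy as np
from bench import ctrl
def cast(n,uv,z):
    m=ctrl.camera_model(n);R=m["R"];C=-R.T@m["t"]
    uv=np.atleast_2d(uv).astype(float)
    d=np.c_[(uv[:,0]-m["cx"])/m["fx"],(uv[:,1]-m["cy"])/m["fy"],np.ones(len(uv))]@R
    return (C+d*((z-C[2])/d[:,2])[:,None])[:,:2]
def blob(mask,near):
    cs,_=cv2.findContours(mask.astype(np.uint8),cv2.RETR_EXTERNAL,cv2.CHAIN_APPROX_NONE)
    cs=[c for c in cs if cv2.contourArea(c)>8]
    return min(cs,key=lambda c:abs(cv2.pointPolygonTest(c,near,True)) if cv2.pointPolygonTest(c,near,False)<0 else 0)[:,0]
def rect(n,c,z):
    w=cast(n,c,z); r=cv2.minAreaRect((w*1000).astype(np.float32)); return np.round(r[0],1),np.round(r[1],1),round(r[2],1)
E
python3 - <<'E'
from h import *
out=[]
for n,pl,bx,hd in(("top",(270,191),(211,193),(211,210)),("scene",(267,190),(247,262),(247,240))):
    im=cv2.imread(f"pics/{n}0.png");hsv=cv2.cvtColor(im,cv2.COLOR_BGR2HSV)
    white=(hsv[...,2]>165)&(hsv[...,1]<40)
    print(n,"plate",rect(n,blob(white,pl),.087))
    c=blob(white,(bx[0],bx[1]));print("hatch",rect(n,c,.0485))
    cc=c.mean(0);print(cc)
    x,y=hd;cr=im[y-18:y+19,x-20:x+21];out.append(cv2.resize(cr,(400,370),interpolation=cv2.INTER_CUBIC))
    # dark handle
    dk=(hsv[...,2]<75)&(hsv[...,1]<110)
    c=blob(dk,(270,202) if n=="top" else (281,180));print("dark",cv2.boundingRect(c),c.mean(0))
cv2.imwrite("pics/c.png",np.hstack(out))
E
```

```text
top plate (array([ 438.5, -371.2]), array([58. , 57.3]), 2.7)
hatch (array([371.9,  -2.1]), array([245.1, 570.9]), 11.4)
[118.65217391 230.68518519]
dark (265, 192, 16, 19) [271.57407407 201.27777778]
scene plate (array([ 438. , -371.2]), array([56.4, 54.3]), 89.4)
hatch (array([ 421.8, -230.2]), array([83.2, 75.8]), 8.4)
[242.61971831 241.54225352]
dark (266, 160, 31, 35) [280.3880597  173.73880597]
```

View pics/c.png

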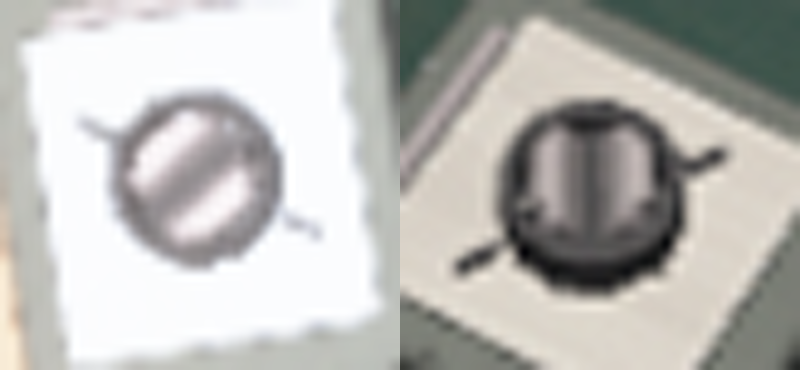

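```bash
python3 - <<'E'
from h import *
def px(n,p):
    p=np.array(p,float); o=(191,192) if n=="top" else (227,222)
    if n=="scene":p[:,0]-=400
    return (p+.5)/10-.5+o
ang=lambda w:np.degrees(np.arctan2(*(w[0]-w[1])[::-1]))%180
for n,b,ribs in(("top",[[197,180]],[[88,123],[312,232]]),("scene",[[592,186]],[[465,265],[718,156]])):
    print(n,"boss",cast(n,px(n,b),.059)*1000)
    w=cast(n,px(n,ribs),.046);print(" ribs",ang(w),w.mean(0)*1000)
    # rectify the head plane at 0.25 mm/px: rows = -x, cols=-y
    im=cv2.imread(f"pics/{n}0.png")
    m=ctrl.camera_model(n);K=np.array([[m["fx"],0,m["cx"]],[0,m["fy"],m["cy"]],[0,0,1]])
    c=cast(n,px(n,b),.059)[0];z=.0575
    g=np.mgrid[0:240,0:240];X=c[0]+(120-g[0])*.25e-3;Y=c[1]+(120-g[1])*.25e-3
    P=np.stack([X,Y,0*X+z],-1)@m["R"].T+m["t"];uv=(P@K.T);uv=uv[...,:2]/uv[...,2:]
    rc=cv2.remap(im,uv[...,0].astype(np.float32),uv[...,1].astype(np.float32),cv2.INTER_CUBIC)
    cv2.imwrite(f"pics/r_{n}.png",rc)
a=np.hstack([cv2.resize(cv2.imread(f"pics/r_{n}.png"),(400,400)) for n in("top","scene")]);cv2.imwrite("pics/d.png",a)
# guard/handle checks
im=cv2.imread("pics/top0.png");hsv=cv2.cvtColor(im,cv2.COLOR_BGR2HSV)
g=cv2.cvtColor(im,cv2.COLOR_BGR2GRAY)
np.set_printoptions(linewidth=200);print(g[188:216,258:284])
E
```

```text
top boss [[ 420.99659332 -232.26039453]]
 ribs 63.8183858810273 [ 421.61628911 -230.99578243]
scene boss [[ 419.92064469 -229.79304476]]
 ribs 66.00684610868254 [ 421.45258693 -231.67287585]
[[114 118 122 129 128 126 126 127 134 135 136 136 135 136 135 138 155 160 161 160 152 152 144 145 142 112]
 [172 189 207 217 224 224 224 227 239 242 242 239 238 238 238 240 243 244 243 242 227 229 234 233 196 128]
 [233 242 244 234 246 249 249 249 250 250 248 227 212 210 214 234 247 250 251 250 230 243 248 245 193 121]
 [240 248 248 235 249 252 252 249 230 215 188 135 117 115 118 146 176 196 234 247 217 244 248 246 200 125]
 [239 249 245 239 250 252 250 219 151 115  85  67  63  63  64  68  75  90 152 214 235 234 236 236 204 131]
 [246 248 250 249 251 249 216 129  82  71  68  67  67  65  66  65  65  67  75 121 189 239 247 247 220 137]
 [247 251 252 251 240 198 126  75  58  66  71  71  71  70  71  69  69  68  57  63 106 190 246 251 235 150]
 [247 252 252 250 195 111  79  61  55  66  70  72  71  71  71  70  71  69  58  55  74 110 207 247 239 156]
 [246 252 251 239 146  82  73  58  55  67  70  73  71
[... 1387 characters left out ...]
  50  50  50  50  48  54  86 133 203 244 251 250 249 190]
 [242 239 237 243 251 251 247 202 126  76  64  56  53  50  53  57  66 104 166 235 246 248 250 249 242 185]
 [213 240 243 240 250 252 251 246 206 161 148 121 110 105 110 127 166 233 244 251 251 246 248 249 244 173]
 [193 243 248 246 246 251 252 251 248 245 244 242 241 241 241 242 245 250 251 251 251 245 246 247 244 182]
 [191 241 247 247 247 250 251 251 250 250 250 250 250 250 250 250 249 242 239 239 239 234 217 221 217 167]
 [144 172 181 190 198 201 202 201 200 190 187 188 187 186 186 186 185 163 154 155 155 152 141 145 144 126]
 [ 90  89  88  98 104 105 105 104 102  92  89  88  88  88  88  89  88  82  81  81  80  85 102 108 108 106]]
```

View pics/d.png

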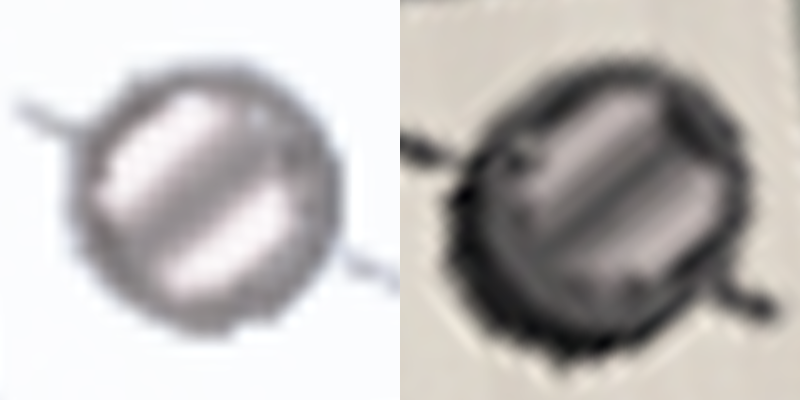

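The rectified views give these angles:
- **Slot:** about 40° up to the right, which is a world yaw of -50° (or 130°).
- **Ribs:** world yaw of about 65°, so the clockwise turn is about 65°.

The fastener is near (420.5, -231.8) mm.

```bash
cat >> h.py <<'E'
from scipy.spatial.transform import Rotation as Ro
def go(p,yaw):
    s=ctrl.get_state();R=Ro.from_rotvec(s["tool_rot"])
    y=np.radians(yaw);c,n=np.cos(y),np.sin(y)
    T=Ro.from_matrix(np.array([[c,n,0],[n,-c,0],[0,0,-1]]))
    print("pos",np.round(s["position"],4),"yaw",np.degrees(np.arctan2(R.as_matrix()[1,0],R.as_matrix()[0,0])).round(2),"q",s["joint_positions"].round(2),"t",s["time"])
    print("travel",R.inv().apply(np.array(p)-s["position"]).round(4),"turn",np.degrees((R.inv()*T).as_rotvec()).round(2))
E
python3 - <<'E'
from h import *
print(cast("top",(271,201),.093),cast("top",(271,201.2),.087))
go([.438,-.3715,.205],0)
E
```

```text
[[ 0.43891239 -0.37296595]] [[ 0.43859678 -0.37302129]]
pos [ 0.2497 -0.5995  0.2015] yaw 22.62 q [ 1.19  0.32 -0.07  1.45  0.02  1.37 -0.06] t 0.1
travel [ 0.2615 -0.1381 -0.0033] turn [-1.000e-01  2.000e-02  2.262e+01]
```

{"api": "step_arm", "payload": {"commands": [{"travel":[0.05,-0.026,-0.001],"turn":[0,0,5]},{"travel":[0.1,-0.052,-0.002],"turn":[0,0,10]},{"travel":[0.15,-0.078,-0.003],"turn":[0,0,15]},{"travel":[0.2,-0.104,-0.003],"turn":[0,0,20]},{"travel":[0.2615,-0.138,-0.003],"turn":[-0.1,0,22.6]}], "gripper": 1}}

```text
time: 0.6
position: [0.4105, -0.4059, 0.2051]
tool_rot: [3.14, -0.004, 0.0]
ft_force: [1.1, 0.1, -0.3]
grip_width: 0.999
grip_force: 0.0
```

{"api": "step_arm", "payload": {"commands": [{"travel":[0,0,0]},{"travel":[0,0,0]},{"travel":[0,0,0]}]}}

```text
$.commands[0]: bad value
```

```bash
python3 - <<'E'
from h import *
go([.4385,-.372,.128],0)
E
```

```text
pos [ 0.4105 -0.4059  0.2051] yaw -0.15 q [ 0.89  0.17 -0.18  1.63  0.03  1.34 -0.87] t 0.6
travel [ 0.0279 -0.0341  0.077 ] turn [ 0.09 -0.   -0.15]
```

{"api": "step_arm", "payload": {"commands": [{"travel":[0,0,0],"turn":[0,0,0]},{"travel":[0,0,0],"turn":[0,0,0]},{"travel":[0,0,0],"turn":[0,0,0]}]}}

```text
time: 0.9
position: [0.4084, -0.4088, 0.2051]
tool_rot: [3.14, -0.002, -0.001]
ft_force: [0.6, -0.7, -0.0]
grip_width: 1.001
grip_force: 0.0
```

```bash
python3 - <<'E'
from h import *
go([.4385,-.372,.128],0)
E
```

```text
pos [ 0.4084 -0.4088  0.2051] yaw -0.06 q [ 0.89  0.17 -0.18  1.63  0.03  1.34 -0.86] t 0.9
travel [ 0.0301 -0.037   0.077 ] turn [ 0.12  0.05 -0.06]
```

{"api": "step_arm", "payload": {"commands": [{"travel":[0.015,-0.0185,0],"turn":[0,0,0]},{"travel":[0.03,-0.037,0.005],"turn":[0,0,0]},{"travel":[0.03,-0.037,0.025],"turn":[0,0,0]},{"travel":[0.03,-0.037,0.05],"turn":[0,0,0]},{"travel":[0.03,-0.037,0.077],"turn":[0,0,0]}]}}

```text
time: 1.4
position: [0.4385, -0.373, 0.1278]
tool_rot: [3.139, -0.005, 0.001]
ft_force: [0.0, -0.2, -0.5]
grip_width: 1.002
grip_force: 0.0
```

{"api": "step_arm", "payload": {"commands": [{"travel":[0,0,0],"turn":[0,0,0]},{"travel":[0,0,0],"turn":[0,0,0]}]}}

```text
time: 1.6
position: [0.4385, -0.372, 0.1284]
tool_rot: [3.14, -0.003, -0.001]
ft_force: [-0.0, 0.4, 0.4]
grip_width: 0.997
grip_force: 0.0
```

```bash
python3 - <<'E'
from h import *
go([.4385,-.372,.128],0)
im=ctrl.get_image("scene");cv2.imwrite("pics/g.png",cv2.resize(im[80:240,200:400,::-1],(800,640))[:600])
E
```

```text
pos [ 0.4385 -0.372   0.1284] yaw -0.12 q [ 0.84  0.22 -0.21  1.73  0.05  1.19 -0.96] t 1.6
travel [-0.     -0.0001  0.0004] turn [ 0.08  0.03 -0.12]
```

View pics/g.png

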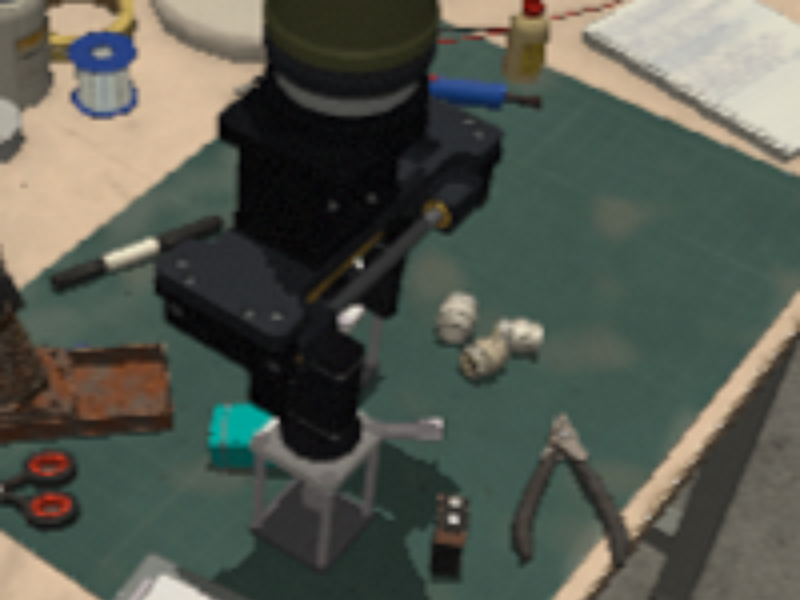

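The handle is between the fingers, but something is wrong. The turquoise look-alike now shows at crop (235,435) with a metal shaft at (420,428), so it may be lying behind the holder. I'll compare its position with the first pictures before going on.

```bash
python3 - <<'E'
from h import *
def rep(n,im):
    hsv=cv2.cvtColor(im,cv2.COLOR_BGR2HSV);m=((abs(hsv[...,0].astype(int)-88)<8)&(hsv[...,1]>150)&(hsv[...,2]>60)).astype(np.uint8)
    k,l,st,c=cv2.connectedComponentsWithStats(m)
    for i in range(1,k):
        if st[i,4]>8:print(n,st[i],c[i].round(1))
for n in("scene","top"):
    rep(n+"0",cv2.imread(f"pics/{n}0.png"))
    im=ctrl.get_image(n)[:,:,::-1].copy();cv2.imwrite(f"pics/{n}1.png",im);rep(n+"1",im)
# predicted pixels of upright driver standing with guard at z .073, top .145
def proj(n,p):
    m=ctrl.camera_model(n);q=m["R"]@np.array(p)+m["t"];return (m["fx"]*q[0]/q[2]+m["cx"],m["fy"]*q[1]/q[2]+m["cy"])
for h in(.0,.03,.06,.1,.147,.16):
    print(h,cast("scene",(311,172),h),cast("top",(312,211),h))
E
```

```text
scene0 [301 145  20  34 402] [312.2 163.1]
scene1 [252 180  17  17 174] [258.5 187.6]
top0 [305 200  24  21 347] [316.1 209.9]
0.0 [[ 0.44749378 -0.5347057 ]] [[ 0.41562392 -0.47397383]]
0.03 [[ 0.43454817 -0.50866342]] [[ 0.41576472 -0.47051596]]
0.06 [[ 0.42160255 -0.48262114]] [[ 0.41590553 -0.46705809]]
0.1 [[ 0.40434172 -0.44789811]] [[ 0.41609328 -0.46244759]]
0.147 [[ 0.38406026 -0.40709854]] [[ 0.41631388 -0.45703026]]
0.16 [[ 0.37845049 -0.39581356]] [[ 0.4163749  -0.45553185]]
```

```bash
python3 - <<'E'
from h import *
for z in(.014,.03,.06):print(z,cast("scene",[(252,188),(258.5,187.6),(269,187),(309,187)],z).round(3).tolist())
E
```

```text
0.014 [[0.527, -0.382], [0.515, -0.393], [0.495, -0.411], [0.417, -0.475]]
0.03 [[0.518, -0.371], [0.506, -0.382], [0.487, -0.4], [0.41, -0.463]]
0.06 [[0.501, -0.351], [0.49, -0.361], [0.472, -0.379], [0.398, -0.438]]
```

{"api": "step_arm", "payload": {"commands": [{"travel":[0,0,0],"turn":[0,0,0]},{"travel":[0,0,0],"turn":[0,0,0]},{"travel":[0,0,0],"turn":[0,0,0]},{"travel":[0,0,0],"turn":[0,0,0]},{"travel":[0,0,0],"turn":[0,0,0]}], "gripper": 0, "force": 40}}

```text
time: 2.25
position: [0.4397, -0.3708, 0.1284]
tool_rot: [3.14, 0.001, 0.0]
ft_force: [0.2, 0.8, 0.8]
grip_width: 0.628
grip_force: 0.0
```

{"api": "step_arm", "payload": {"commands": [{"travel":[0,0,0],"turn":[0,0,0]},{"travel":[0,0,0],"turn":[0,0,0]},{"travel":[0,0,0],"turn":[0,0,0]},{"travel":[0,0,0],"turn":[0,0,0]},{"travel":[0,0,0],"turn":[0,0,0]}]}}

```text
time: 2.75
position: [0.4396, -0.3709, 0.1283]
tool_rot: [3.14, 0.001, 0.0]
ft_force: [0.1, -1.3, -0.3]
grip_width: 0.27
grip_force: 39.9
```

{"api": "step_arm", "payload": {"commands": [{"travel":[0,0,0],"turn":[0,0,0]},{"travel":[0,0,0],"turn":[0,0,0]},{"travel":[0,0,0],"turn":[0,0,0]}]}}

```text
time: 3.05
position: [0.4396, -0.3708, 0.1283]
tool_rot: [3.14, 0.0, 0.0]
ft_force: [0.9, -0.0, 0.2]
grip_width: 0.272
grip_force: 39.9
```

{"api": "step_arm", "payload": {"commands": [{"travel":[0,0,-0.015],"turn":[0,0,0]},{"travel":[0,0,-0.04],"turn":[0,0,0]},{"travel":[0,0,-0.065],"turn":[0,0,0]},{"travel":[0,0,-0.085],"turn":[0,0,0]},{"travel":[0,0,-0.1],"turn":[0,0,0]}]}}

```text
time: 3.55
position: [0.4402, -0.3708, 0.2311]
tool_rot: [3.138, 0.001, 0.004]
ft_force: [0.0, 0.1, -0.9]
grip_width: 0.268
grip_force: 39.9
```

```bash
python3 - <<'E'
from h import *
go([.421,-.232,.2283],130)
E
```

```text
pos [ 0.4402 -0.3708  0.2311] yaw 0.03 q [ 0.84  0.16 -0.21  1.6   0.03  1.39 -0.94] t 3.55
travel [-0.0191 -0.1388  0.0023] turn [   0.25    0.15 -129.97]
```

{"api": "step_arm", "payload": {"commands": [{"travel":[-0.004,-0.028,0],"turn":[0,0,-8]},{"travel":[-0.008,-0.056,0],"turn":[0,0,-16]},{"travel":[-0.012,-0.084,0],"turn":[0,0,-24]},{"travel":[-0.016,-0.112,0],"turn":[0,0,-32]},{"travel":[-0.019,-0.139,0],"turn":[0,0,-40]}]}}

```text
time: 4.05
position: [0.4202, -0.2302, 0.2285]
tool_rot: [2.947, 1.083, -0.001]
ft_force: [0.4, -0.0, -0.1]
grip_width: 0.273
grip_force: 39.9
```

{"api": "step_arm", "payload": {"commands": [{"travel":[0,0,0],"turn":[0,0,-8]},{"travel":[0,0,0],"turn":[0,0,-16]},{"travel":[0,0,0],"turn":[0,0,-24]},{"travel":[0,0,0],"turn":[0,0,-32]},{"travel":[0,0,0],"turn":[0,0,-40]}]}}

```text
time: 4.55
position: [0.4204, -0.2314, 0.2286]
tool_rot: [2.399, 2.026, -0.002]
ft_force: [0.2, -0.5, -0.9]
grip_width: 0.273
grip_force: 39.9
```

{"api": "step_arm", "payload": {"commands": [{"travel":[0,0,0],"turn":[0,0,-8]},{"travel":[0,0,0],"turn":[0,0,-16]},{"travel":[0,0,0],"turn":[0,0,-24]},{"travel":[0,0,0],"turn":[0,0,-32]},{"travel":[0,0,0],"turn":[0,0,-40]}]}}

```text
time: 5.05
position: [0.4204, -0.2314, 0.2285]
tool_rot: [1.562, 2.725, -0.002]
ft_force: [-0.5, 0.9, -2.0]
grip_width: 0.271
grip_force: 39.9
```

{"api": "step_arm", "payload": {"commands": [{"travel":[0,0,0],"turn":[0,0,-8]},{"travel":[0,0,0],"turn":[0,0,-10]},{"travel":[0,0,0],"turn":[0,0,-10]},{"travel":[0,0,0],"turn":[0,0,-10]}]}}

```text
time: 5.45
position: [0.4205, -0.2315, 0.2284]
tool_rot: [1.328, 2.846, -0.002]
ft_force: [-0.1, 0.3, -1.6]
grip_width: 0.269
grip_force: 39.9
```

```bash
python3 - <<'E'
from h import *
go([.421,-.232,.180],130)
E
```

```text
pos [ 0.4205 -0.2315  0.2284] yaw 129.97 q [ 0.75 -0.04 -0.29  1.81 -0.01  1.37  1.16] t 5.45
travel [-0.0006  0.0001  0.0484] turn [-0.05  0.09 -0.03]
```

{"api": "step_arm", "payload": {"commands": [{"travel":[0,0,0.018],"turn":[0,0,0]},{"travel":[0,0,0.036],"turn":[0,0,0]},{"travel":[0,0,0.048],"turn":[0,0,0]},{"travel":[0,0,0.048],"turn":[0,0,0]}]}}

```text
time: 5.85
position: [0.4194, -0.2311, 0.1784]
tool_rot: [-1.327, -2.845, 0.002]
ft_force: [0.4, -0.2, -0.7]
grip_width: 0.273
grip_force: 39.9
```

```bash
python3 - <<'E'
from h import *
go([.421,-.232,.170],130)
im=ctrl.get_image("scene");cv2.imwrite("pics/s.png",cv2.resize(im[195:285,195:315,::-1],(800,600),interpolation=cv2.INTER_CUBIC))
E
```

```text
pos [ 0.4194 -0.2311  0.1784] yaw 130.0 q [ 0.74 -0.02 -0.29  1.88 -0.    1.28  1.15] t 5.85
travel [-0.0018  0.0007  0.0084] turn [-0.12 -0.1  -0.  ]
```

View pics/s.png

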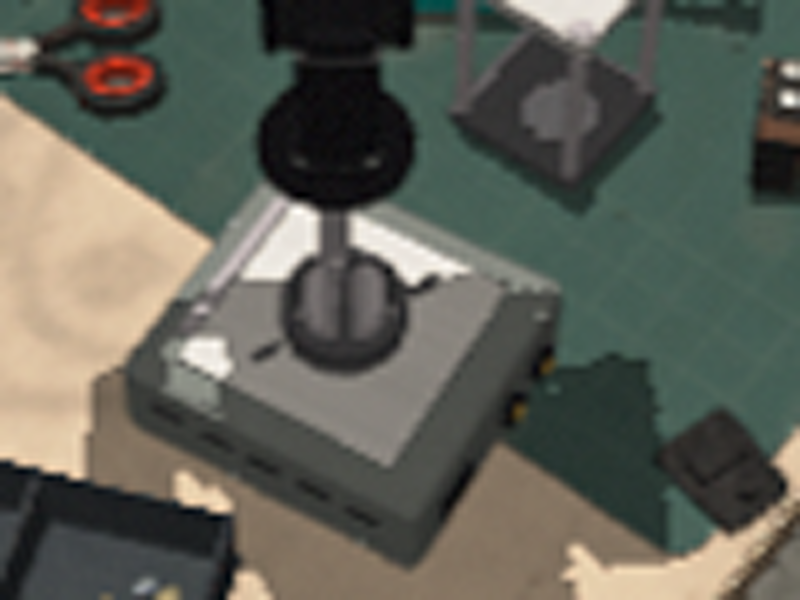

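The blade hangs edge-on at crop x≈338 and the slot's centre line is at x≈343, y≈298, so it is aligned across the slot to about 1 mm. The ribs are at (268,352) and (425,285). I'll go down.

{"api": "step_arm", "payload": {"commands": [{"travel":[0,-0.0005,0.004],"turn":[0,0,0]},{"travel":[0,-0.0005,0.008],"turn":[0,0,0]},{"travel":[0,-0.0005,0.011],"turn":[0,0,0]},{"travel":[0,-0.0005,0.011],"turn":[0,0,0]}]}}

```text
time: 6.3
position: [0.42, -0.232, 0.1688]
tool_rot: [1.327, 2.847, -0.002]
ft_force: [1.0, 0.5, -0.9]
grip_width: 0.269
grip_force: 39.9
```

{"api": "step_arm", "payload": {"commands": [{"travel":[0,0,0.002],"turn":[0,0,0]},{"travel":[0,0,0.003],"turn":[0,0,0]},{"travel":[0,0,0.003],"turn":[0,0,0]}]}}

```text
time: 6.6
position: [0.42, -0.2325, 0.1663]
tool_rot: [1.327, 2.846, -0.003]
ft_force: [-0.1, -1.0, 1.1]
grip_width: 0.268
grip_force: 39.8
```

{"api": "step_arm", "payload": {"commands": [{"travel":[0,0,0.001],"turn":[0,0,0]},{"travel":[0,0,0.002],"turn":[0,0,0]},{"travel":[0,0,0.002],"turn":[0,0,0]}]}}

```text
time: 6.9
position: [0.4201, -0.2326, 0.1644]
tool_rot: [1.327, 2.846, -0.004]
ft_force: [-1.6, -1.5, 4.2]
grip_width: 0.272
grip_force: 39.8
```

{"api": "step_arm", "payload": {"commands": [{"travel":[0,0,0.001],"turn":[0,0,0]},{"travel":[0,0,0.002],"turn":[0,0,0]},{"travel":[0,0,0.002],"turn":[0,0,0]}]}}

```text
time: 7.2
position: [0.4201, -0.2327, 0.1625]
tool_rot: [1.327, 2.846, -0.004]
ft_force: [-2.4, -1.9, 6.7]
grip_width: 0.278
grip_force: 39.8
```

{"api": "step_arm", "payload": {"commands": [{"travel":[0,0,0.001],"turn":[0,0,0]},{"travel":[0,0,0.0015],"turn":[0,0,0]},{"travel":[0,0,0.0015],"turn":[0,0,0]}]}}

```text
time: 7.5
position: [0.4203, -0.2328, 0.1614]
tool_rot: [1.327, 2.845, -0.004]
ft_force: [-2.4, -2.4, 6.8]
grip_width: 0.271
grip_force: 39.8
```

{"api": "step_arm", "payload": {"commands": [{"travel":[0,-0.0005,0.0],"turn":[0,0,0]},{"travel":[0,-0.0012,0.0005],"turn":[0,0,0]},{"travel":[0,-0.0012,0.001],"turn":[0,0,0]}]}}

```text
time: 7.8
position: [0.42, -0.2332, 0.1608]
tool_rot: [1.326, 2.845, -0.003]
ft_force: [-2.3, -2.0, 8.6]
grip_width: 0.27
grip_force: 39.9
```

{"api": "step_arm", "payload": {"commands": [{"travel":[0,0,0.001],"turn":[0,0,0]},{"travel":[0,0,0.0015],"turn":[0,0,0]},{"travel":[0,0,0.0015],"turn":[0,0,0]}]}}

```text
time: 8.1
position: [0.4203, -0.2334, 0.16]
tool_rot: [1.326, 2.844, -0.003]
ft_force: [-2.5, -0.2, 11.1]
grip_width: 0.272
grip_force: 39.9
```

{"api": "step_arm", "payload": {"commands": [{"travel":[0,-0.0005,0.001],"turn":[0,0,0]},{"travel":[0,-0.0005,0.001],"turn":[0,0,0]},{"travel":[0,-0.0005,0.001],"turn":[0,0,0]}]}}

```text
time: 8.4
position: [0.4204, -0.2338, 0.1598]
tool_rot: [1.325, 2.843, -0.003]
ft_force: [-3.5, -0.3, 14.9]
grip_width: 0.268
grip_force: 39.9
```

{"api": "step_arm", "payload": {"commands": [{"travel":[0,0,0.001],"turn":[0,0,0]},{"travel":[0,0,0.001],"turn":[0,0,0]},{"travel":[0,0,0.001],"turn":[0,0,0]}]}}

```text
time: 8.7
position: [0.4212, -0.2339, 0.1598]
tool_rot: [1.324, 2.841, -0.003]
ft_force: [-2.4, 0.7, 18.3]
grip_width: 0.275
grip_force: 40.0
```

It has bottomed out: z stays at 0.1598 while the force rises to 18 N. Now the clockwise turn.

{"api": "step_arm", "payload": {"commands": [{"travel":[0,0,0],"turn":[0,0,4]},{"travel":[0,0,0],"turn":[0,0,8]},{"travel":[0,0,0],"turn":[0,0,12]},{"travel":[0,0,0],"turn":[0,0,16]},{"travel":[0,0,0],"turn":[0,0,20]}]}}

```text
time: 9.2
position: [0.4207, -0.2338, 0.1597]
tool_rot: [1.801, 2.566, -0.001]
ft_force: [-4.1, -0.5, 19.1]
grip_width: 0.272
grip_force: 39.9
```

```bash
python3 - <<'E'
from h import *
go([.421,-.233,.1598],65);s=ctrl.get_state();print(s["torque"],s["ft_force"])
E
```

```text
pos [ 0.4207 -0.2338  0.1597] yaw 109.87 q [ 0.75 -0.   -0.29  1.91  0.    1.23  0.8 ] t 9.2
travel [ 0.0007  0.0005 -0.0001] turn [ 0.28  0.24 44.87]
[0.04756837 1.26970532 0.02563243] [-4.05769231 -0.49867826 19.13017973]
```

{"api": "step_arm", "payload": {"commands": [{"travel":[0,-0.0005,0],"turn":[0,0,4]},{"travel":[0,-0.0005,0],"turn":[0,0,8]},{"travel":[0,-0.0005,0],"turn":[0,0,12]},{"travel":[0,-0.0005,0],"turn":[0,0,16]},{"travel":[0,-0.0005,0],"turn":[0,0,20]}]}}

```text
time: 9.7
position: [0.4204, -0.2336, 0.1596]
tool_rot: [2.22, 2.215, 0.001]
ft_force: [-3.1, 0.8, 19.4]
grip_width: 0.274
grip_force: 40.0
```

{"api": "step_arm", "payload": {"commands": [{"travel":[0,0,0],"turn":[0,0,4]},{"travel":[0,0,0],"turn":[0,0,8]},{"travel":[0,0,0],"turn":[0,0,12]},{"travel":[0,0,0],"turn":[0,0,16]},{"travel":[0,0,0],"turn":[0,0,19]}]}}

```text
time: 10.2
position: [0.4205, -0.2333, 0.1596]
tool_rot: [2.555, 1.819, 0.003]
ft_force: [-3.3, 0.9, 19.3]
grip_width: 0.268
grip_force: 40.0
```

```bash
python3 - <<'E'
from h import *
go([.421,-.233,.1598],65);s=ctrl.get_state();print(s["torque"],s["ft_force"])
E
```

```text
pos [ 0.4205 -0.2333  0.1596] yaw 70.91 q [ 0.75 -0.   -0.29  1.91 -0.    1.23  0.12] t 10.2
travel [ 0.0004  0.0004 -0.0002] turn [0.32 0.07 5.91]
[0.52145757 1.2345358  0.02284067] [-3.34886734  0.85158217 19.29812635]
```

{"api": "step_arm", "payload": {"commands": [{"travel":[0,0,0],"turn":[0,0,3]},{"travel":[0,0,0],"turn":[0,0,6]},{"travel":[0,0,0],"turn":[0,0,6]}]}}

```text
time: 10.5
position: [0.4204, -0.2331, 0.1596]
tool_rot: [2.646, 1.685, 0.004]
ft_force: [-3.2, 1.6, 19.3]
grip_width: 0.271
grip_force: 40.0
```

```bash
python3 - <<'E'
from h import *
go([.421,-.233,.1598],65);s=ctrl.get_state();print(s["torque"],s["ft_force"])
E
```

```text
pos [ 0.4204 -0.2331  0.1596] yaw 64.99 q [ 0.75 -0.   -0.29  1.91 -0.    1.23  0.02] t 10.5
travel [ 0.0004  0.0005 -0.0002] turn [ 0.3   0.04 -0.01]
[ 0.56011274  1.26174206 -0.01350433] [-3.18813185  1.57846798 19.28252116]
```

{"api": "step_arm", "payload": {"commands": [{"travel":[0,0,0],"turn":[0,0,2]},{"travel":[0,0,0],"turn":[0,0,4]},{"travel":[0,0,0],"turn":[0,0,4]}]}}

```text
time: 10.8
position: [0.4204, -0.2331, 0.1596]
tool_rot: [2.703, 1.592, 0.004]
ft_force: [-4.0, 2.1, 19.4]
grip_width: 0.267
grip_force: 40.0
```

```bash
python3 - <<'E'
from h import *
go([.421,-.233,.1598],65);s=ctrl.get_state();print(s["torque"],s["ft_force"])
E
```

```text
pos [ 0.4204 -0.2331  0.1596] yaw 61.01 q [ 0.75 -0.   -0.29  1.91 -0.    1.23 -0.05] t 10.8
travel [ 0.0003  0.0005 -0.0002] turn [ 0.3   0.03 -3.99]
[0.54961535 1.32096269 0.02092885] [-3.97628799  2.09560256 19.38377526]
```

Torque hasn't risen yet, so I'll keep turning in small steps.

{"api": "step_arm", "payload": {"commands": [{"travel":[0,0,0],"turn":[0,0,2]},{"travel":[0,0,0],"turn":[0,0,4]},{"travel":[0,0,0],"turn":[0,0,4]}]}}

```text
time: 11.1
position: [0.4206, -0.233, 0.1595]
tool_rot: [2.757, 1.497, 0.005]
ft_force: [-3.2, 1.7, 19.3]
grip_width: 0.274
grip_force: 40.0
```

```bash
python3 - <<'E'
from h import *
go([.421,-.233,.1598],65);s=ctrl.get_state();print(s["torque"],s["ft_force"],s["joint_torque"][6])
E
```

```text
pos [ 0.4206 -0.233   0.1595] yaw 57.02 q [ 0.75 -0.   -0.29  1.91 -0.    1.23 -0.12] t 11.1
travel [ 0.0002  0.0003 -0.0003] turn [ 0.32  0.   -7.98]
[0.57661224 1.0869801  0.06572925] [-3.22504052  1.71914909 19.30258297] -0.24997363798320293
```

{"api": "step_arm", "payload": {"commands": [{"travel":[0,0,0],"turn":[0,0,2]},{"travel":[0,0,0],"turn":[0,0,4]},{"travel":[0,0,0],"turn":[0,0,4]}]}}

```text
time: 11.4
position: [0.4205, -0.2328, 0.1595]
tool_rot: [2.807, 1.4, 0.005]
ft_force: [-3.9, 1.3, 18.7]
grip_width: 0.271
grip_force: 40.0
```

```bash
python3 - <<'E'
from h import *
go([.421,-.233,.1598],65);s=ctrl.get_state();print(s["torque"],s["ft_force"],s["joint_torque"][6])
E
```

```text
pos [ 0.4205 -0.2328  0.1595] yaw 53.02 q [ 0.75 -0.   -0.29  1.91 -0.    1.23 -0.19] t 11.4
travel [ 0.0001  0.0005 -0.0003] turn [  0.3   -0.02 -11.98]
[0.72627666 1.14579911 0.05914147] [-3.89124319  1.34195994 18.7348924 ] -0.25792060419917107
```

{"api": "step_arm", "payload": {"commands": [{"travel":[0,0,0],"turn":[0,0,2]},{"travel":[0,0,0],"turn":[0,0,4]},{"travel":[0,0,0],"turn":[0,0,4]}]}}

```text
time: 11.7
position: [0.4205, -0.2326, 0.1595]
tool_rot: [2.855, 1.302, 0.005]
ft_force: [-3.8, 2.8, 19.5]
grip_width: 0.27
grip_force: 40.0
```

```bash
python3 - <<'E'
from h import *
go([.421,-.233,.1598],65);s=ctrl.get_state();print(s["torque"],s["ft_force"],s["joint_torque"][6])
im=ctrl.get_image("scene");cv2.imwrite("pics/u.png",cv2.resize(im[215:275,205:285,::-1],(800,600),interpolation=cv2.INTER_CUBIC))
E
```

```text
pos [ 0.4205 -0.2326  0.1595] yaw 49.03 q [ 0.75 -0.   -0.29  1.91 -0.    1.23 -0.26] t 11.7
travel [ 0.      0.0006 -0.0003] turn [  0.28  -0.04 -15.97]
[0.80106578 1.19555508 0.04156606] [-3.80325461  2.81651315 19.5336158 ] -0.266773933544755
```

View pics/u.png

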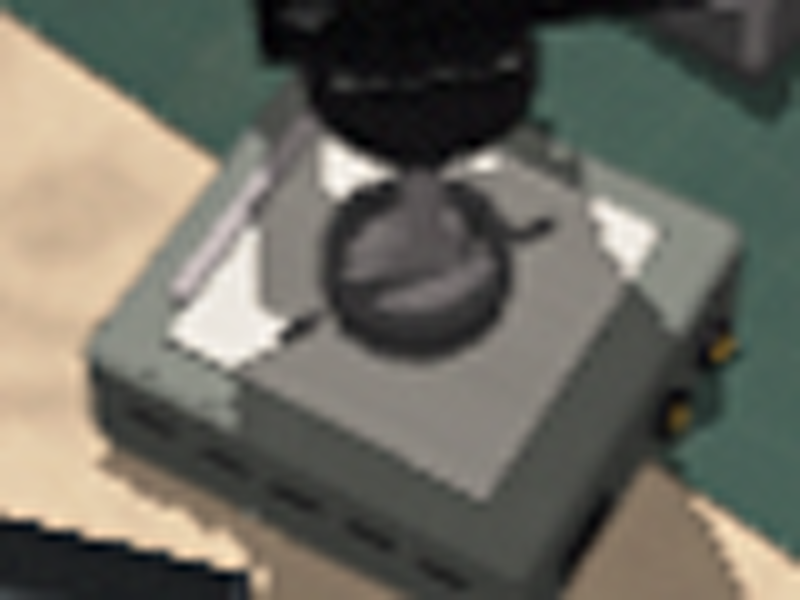

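The slot now runs from (345,290) to (480,245), nearly along the ribs at (298,330)–(530,228). I'll press on a little to confirm the stop.

{"api": "step_arm", "payload": {"commands": [{"travel":[0,0,0],"turn":[0,0,2]},{"travel":[0,0,0],"turn":[0,0,4]},{"travel":[0,0,0],"turn":[0,0,4]}]}}

```text
time: 12.05
position: [0.4208, -0.2326, 0.1595]
tool_rot: [2.898, 1.202, 0.006]
ft_force: [-3.5, 2.5, 19.2]
grip_width: 0.269
grip_force: 40.0
```

```bash
python3 - <<'E'
from h import *
go([.421,-.233,.1598],65);s=ctrl.get_state();print(s["torque"],s["ft_force"],s["joint_torque"][6])
E
```

```text
pos [ 0.4208 -0.2326  0.1595] yaw 45.04 q [ 0.75 -0.   -0.29  1.91 -0.    1.23 -0.33] t 12.05
travel [-0.0001  0.0004 -0.0003] turn [  0.31  -0.06 -19.96]
[0.80607902 1.01887459 0.08030569] [-3.53543377  2.47942968 19.17595923] -0.3013975918292999
```

{"api": "step_arm", "payload": {"commands": [{"travel":[0,0,0],"turn":[0,0,2]},{"travel":[0,0,0],"turn":[0,0,4]},{"travel":[0,0,0],"turn":[0,0,4]}]}}

```text
time: 12.35
position: [0.4208, -0.2326, 0.1595]
tool_rot: [2.938, 1.1, 0.006]
ft_force: [-2.7, 2.0, 19.6]
grip_width: 0.272
grip_force: 40.1
```

```bash
python3 - <<'E'
from h import *
go([.421,-.233,.1598],65);s=ctrl.get_state();print(s["torque"],s["ft_force"],s["joint_torque"][6])
im=ctrl.get_image("scene");cv2.imwrite("pics/v_raw.png",im[:,:,::-1])
a=cv2.imread("pics/scene0.png")
E
```

```text
pos [ 0.4208 -0.2326  0.1595] yaw 41.05 q [ 0.75 -0.   -0.29  1.91 -0.    1.23 -0.4 ] t 12.35
travel [-0.0001  0.0004 -0.0003] turn [  0.32  -0.07 -23.95]
[0.84126966 1.00722379 0.12618049] [-2.74847949  1.98182071 19.5651122 ] -0.3527388721704483
```

Torque is now climbing steadily (0.04, 0.08, 0.13 N m), so it's against the stop. I'll relax the twist within the blade's play and lift straight out.

{"api": "step_arm", "payload": {"commands": [{"travel":[0,0,0],"turn":[0,0,2]},{"travel":[0,0,0],"turn":[0,0,2]},{"travel":[0,0,0],"turn":[0,0,-3]},{"travel":[0,0,0],"turn":[0,0,-8]},{"travel":[0,0,0],"turn":[0,0,-8]}]}}

```text
time: 12.9
position: [0.4207, -0.2329, 0.1595]
tool_rot: [2.853, 1.305, 0.005]
ft_force: [-2.5, 1.5, 18.7]
grip_width: 0.27
grip_force: 40.0
```

{"api": "step_arm", "payload": {"commands": [{"travel":[0,0,-0.005],"turn":[0,0,0]},{"travel":[0,0,-0.015],"turn":[0,0,0]},{"travel":[0,0,-0.035],"turn":[0,0,0]},{"travel":[0,0,-0.055],"turn":[0,0,0]},{"travel":[0,0,-0.072],"turn":[0,0,0]}]}}

```text
time: 13.4
position: [0.4186, -0.2323, 0.2283]
tool_rot: [2.858, 1.304, 0.0]
ft_force: [-0.7, -0.7, -1.0]
grip_width: 0.273
grip_force: 40.0
```

```bash
python3 - <<'E'
from h import *
go([.4396,-.3708,.2313],0);s=ctrl.get_state();print(s["torque"],s["ft_force"],s["joint_torque"][6])
im=ctrl.get_image("scene");cv2.imwrite("pics/v_raw.png",im[:,:,::-1])
# rectify head plane around boss; estimate gradient orientation (structure tensor) inside head
for f in("scene0","v_raw"):
    im=cv2.imread(f"pics/{f}.png");m=ctrl.camera_model("scene");K=np.array([[m["fx"],0,m["cx"]],[0,m["fy"],m["cy"]],[0,0,1]])
    g=np.mgrid[0:240,0:240];X=.4199+(120-g[0])*.25e-3;Y=-.2305+(120-g[1])*.25e-3
    P=np.stack([X,Y,0*X+.0585],-1)@m["R"].T+m["t"];uv=P@K.T;uv=(uv[...,:2]/uv[...,2:]).astype(np.float32)
    rc=cv2.remap(im,uv[...,0],uv[...,1],cv2.INTER_CUBIC);cv2.imwrite(f"pics/rv_{f}.png",cv2.resize(rc,(400,400)))
    G=cv2.GaussianBlur(cv2.cvtColor(rc,cv2.COLOR_BGR2GRAY).astype(float),(0,0),3);gy,gx=np.gradient(G)
    for r in(30,38,46):
        k=(g[0]-120)**2+(g[1]-120)**2<r*r
        a=.5*np.degrees(np.arctan2(2*(gx*gy)[k].sum(),(gx**2-gy**2)[k].sum()))
        print(f,r,"line angle(ccw from right)",round(((-a+90)+90)%180-90,1))
a=np.hstack([cv2.imread(f"pics/rv_{f}.png") for f in("scene0","v_raw")]);cv2.imwrite("pics/w.png",a)
E
```

```text
pos [ 0.4186 -0.2323  0.2283] yaw 49.05 q [ 0.75 -0.05 -0.29  1.81 -0.01  1.37 -0.25] t 13.4
travel [-0.0908  0.1066 -0.0029] turn [ 2.000e-02 -1.000e-02  4.905e+01]
[-0.05526164 -0.03846269 -0.03643177] [-0.66673905 -0.68763692 -1.02964954] -0.016266810125671327
scene0 30 line angle(ccw from right) 40.7
scene0 38 line angle(ccw from right) 40.3
scene0 46 line angle(ccw from right) 40.0
v_raw 30 line angle(ccw from right) -24.7
v_raw 38 line angle(ccw from right) -23.1
v_raw 46 line angle(ccw from right) -23.4
```

View pics/w.png

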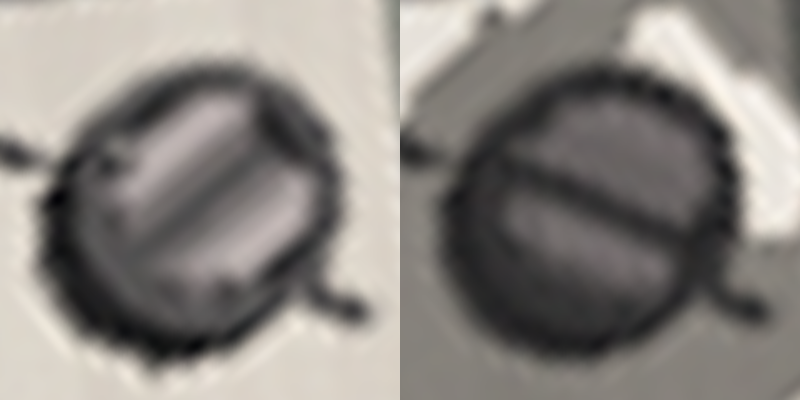

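The slot now points at -24°, in line with the ribs at about -25°, so the hatch is locked. Now I'll take the driver back to its holder.

{"api": "step_arm", "payload": {"commands": [{"travel":[-0.018,0.021,-0.003],"turn":[0,0,8]},{"travel":[-0.036,0.042,-0.003],"turn":[0,0,16]},{"travel":[-0.054,0.063,-0.003],"turn":[0,0,24]},{"travel":[-0.072,0.085,-0.003],"turn":[0,0,32]},{"travel":[-0.091,0.107,-0.003],"turn":[0,0,40]}]}}

```text
time: 13.95
position: [0.4398, -0.3722, 0.2299]
tool_rot: [-3.132, -0.239, 0.0]
ft_force: [-0.1, 0.3, -0.4]
grip_width: 0.271
grip_force: 40.0
```

{"api": "step_arm", "payload": {"commands": [{"travel":[0,0,0],"turn":[0,0,8]},{"travel":[0,0,0],"turn":[0,0,9]},{"travel":[0,0,0],"turn":[0,0,9]},{"travel":[0,0,0],"turn":[0,0,9]}]}}

```text
time: 14.35
position: [0.4398, -0.3709, 0.231]
tool_rot: [3.141, 0.007, 0.0]
ft_force: [0.6, 0.2, -1.5]
grip_width: 0.271
grip_force: 40.0
```

```bash
python3 - <<'E'
from h import *
go([.4396,-.3708,.1290],0)
E
```

```text
pos [ 0.4398 -0.3709  0.231 ] yaw 0.24 q [ 0.81  0.16 -0.18  1.6   0.03  1.39 -0.93] t 14.35
travel [-0.0003 -0.0002  0.102 ] turn [ 0.06 -0.01  0.24]
```

{"api": "step_arm", "payload": {"commands": [{"travel":[0,0,0.02],"turn":[0,0,0]},{"travel":[0,0,0.04],"turn":[0,0,0]},{"travel":[0,0,0.06],"turn":[0,0,0]},{"travel":[0,0,0.08],"turn":[0,0,0]},{"travel":[0,0,0.096],"turn":[0,0,0]}]}}

```text
time: 14.85
position: [0.4394, -0.3712, 0.1343]
tool_rot: [3.14, 0.005, -0.0]
ft_force: [0.3, 0.5, -1.6]
grip_width: 0.274
grip_force: 40.0
```

{"api": "step_arm", "payload": {"commands": [{"travel":[0,0,0.003],"turn":[0,0,0]},{"travel":[0,0,0.006],"turn":[0,0,0]},{"travel":[0,0,0.006],"turn":[0,0,0]}]}}

```text
time: 15.15
position: [0.44, -0.3723, 0.13]
tool_rot: [3.139, 0.002, 0.002]
ft_force: [-0.3, -0.2, -0.3]
grip_width: 0.274
grip_force: 40.0
```

{"api": "step_arm", "payload": {"commands": [{"travel":[0,0,0.001],"turn":[0,0,0]},{"travel":[0,0,0.002],"turn":[0,0,0]},{"travel":[0,0,0.002],"turn":[0,0,0]}]}}

```text
time: 15.45
position: [0.4397, -0.3724, 0.1277]
tool_rot: [3.139, 0.001, 0.001]
ft_force: [0.2, -1.0, -0.5]
grip_width: 0.27
grip_force: 40.0
```

{"api": "step_arm", "payload": {"commands": [{"travel":[0,0,0.0005],"turn":[0,0,0]},{"travel":[0,0,0.001],"turn":[0,0,0]},{"travel":[0,0,0.001],"turn":[0,0,0]}]}}

```text
time: 15.75
position: [0.4399, -0.3726, 0.1275]
tool_rot: [3.139, 0.001, 0.002]
ft_force: [-0.6, 1.3, 4.9]
grip_width: 0.269
grip_force: 40.0
```

It's seated, with a 4.9 N reaction at z=0.1275. I'll release with a moderate opening and lift.

{"api": "step_arm", "payload": {"commands": [{"travel":[0,0,0],"turn":[0,0,0]},{"travel":[0,0,0],"turn":[0,0,0]},{"travel":[0,0,0],"turn":[0,0,0]},{"travel":[0,0,0],"turn":[0,0,0]},{"travel":[0,0,0],"turn":[0,0,0]}], "gripper": 0.65}}

```text
time: 16.25
position: [0.4395, -0.3722, 0.1261]
tool_rot: [3.14, 0.001, 0.0]
ft_force: [0.3, -0.2, 0.1]
grip_width: 0.608
grip_force: 0.0
```

{"api": "step_arm", "payload": {"commands": [{"travel":[0,0,-0.01],"turn":[0,0,0]},{"travel":[0,0,-0.03],"turn":[0,0,0]},{"travel":[0,0,-0.06],"turn":[0,0,0]},{"travel":[0,0,-0.09],"turn":[0,0,0]},{"travel":[0,0,-0.12],"turn":[0,0,0]}]}}

```text
time: 16.75
position: [0.4395, -0.372, 0.2484]
tool_rot: [3.139, 0.001, 0.001]
ft_force: [-0.1, -0.5, -1.0]
grip_width: 0.648
grip_force: 0.0
```

{"api": "step_arm", "payload": {"commands": [{"travel":[-0.035,0.03,0],"turn":[0,0,0]},{"travel":[-0.07,0.07,0],"turn":[0,0,0]},{"travel":[-0.105,0.11,0],"turn":[0,0,0]},{"travel":[-0.14,0.15,0],"turn":[0,0,0]},{"travel":[-0.17,0.19,0],"turn":[0,0,0]}]}}

```text
time: 17.25
position: [0.2737, -0.556, 0.248]
tool_rot: [3.138, 0.001, 0.002]
ft_force: [0.6, -0.8, 0.8]
grip_width: 0.647
grip_force: 0.0
```

```bash
python3 - <<'E'
from h import *
print(ctrl.get_state()["position"])
a=ctrl.get_image("scene")[:,:,::-1];b=ctrl.get_image("top")[:,:,::-1];cv2.imwrite("pics/t_end.png",b);cv2.imwrite("pics/s_end.png",a)
o=np.hstack([cv2.resize(a[115:285,205:365],(400,425)),cv2.resize(b[140:260,185:365],(400,267)) if 0 else cv2.copyMakeBorder(cv2.resize(b[140:260,185:365],(400,267)),0,158,0,0,cv2.BORDER_CONSTANT)])
cv2.imwrite("pics/end.png",o)
t=cv2.cvtColor(b,cv2.COLOR_BGR2GRAY);t0=cv2.cvtColor(cv2.imread("pics/top0.png"),cv2.COLOR_BGR2GRAY)
for g in(t0,t):
    d=(g[189:214,258:285]<140);y,x=np.nonzero(d);print("guard",x.mean()+258,y.mean()+189,d.sum())
E
```

```text
[ 0.27374881 -0.55599781  0.24799124]
guard 272.1243093922652 200.90055248618785 362
guard 271.79603399433427 201.014164305949 353
```

View pics/end.png

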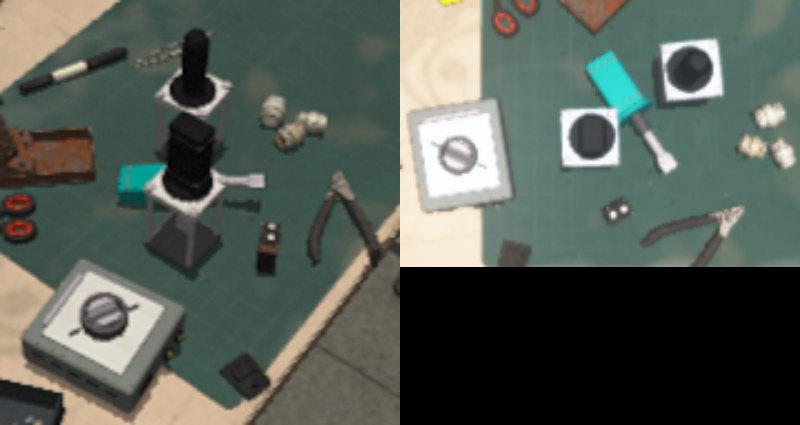

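The final view shows the flat driver home in its holder (guard at top (272,201), as at the start). The slot lines up with the ribs and the round driver is still standing. The turquoise look-alike lies toppled between the holders. I was told to leave it alone, so I won't handle it. Handing in.

```bash
python3 -c "
from bench import ctrl
print(ctrl.close_job())"
```

```text
the job is handed in; nothing more can be done
None
```

The hatch is locked (slot in line with the ribs), the flat driver is back on its guard disc in its holder, and the round driver wasn't touched, but the free-standing turquoise look-alike toppled during my first approach, possibly knocked by the arm, and I left it lying where it fell.

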